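# Shut the seal pad

### The job

The stamping is done: with the fingertips, push the open flip-top lid of the seal pad case over and press its front edge down until it clicks fully shut and stays shut by itself. Let the case stay where it lies on the shelf - do not pick it up or shove it along - and keep your fingers off the red ink paste inside. Leave the three seals and the grinding stone beside it undisturbed.

Things in the scene. Friction and masses are not known exactly. Their poses are not given: they have to be found in the camera images.
- pad_case: flip-top seal pad case of red plastic, loose on the shelf: base tray 84 mm (x) by 120 mm (y) by 16 mm high, walls 3 mm; 26 mm high with the lid shut; about 0.3 kg in all. Origin: centre of the tray's underside, z up, +x from the front (clasp) side to the hinge side; the front roughly faces the robot. The snap catch's sprung ridge stands 2 mm proud, mid front wall
- pad_lid (a joint): angle of the lid in rad: 0 = fully shut, grows as it opens, about 1.57 = upright, 2.05 = end stop, leaning back away from the front. The hinge is stiff: the lid stays where it is left and needs under 1 N at its front edge to turn it. At about 0.075 rad the clasp meets the catch, and it takes 4 to 5 N down at the front edge to snap it past; once past, it stays at about 0
- hinge_line (a point): middle of the lid's hinge axis, on the rear (+x) side of the case, 45 mm behind the case's centre and 16 mm above its underside; fixed to the case, the axis runs along the case's y, and the frame is parallel to the case's
- lid_front_edge (a point): middle of the lid's free front edge, outer face; 87 mm along the lid (lid's -x) and 10 mm out (lid's +z) from the hinge axis. Lid: red shell 84 x 120 mm, 10 mm deep; its flat outer face looks up when shut, away from the front when upright. Frame turns with the lid, parallel to the case's when shut. Mid-edge clasp, 28 mm wide, stands out 7 mm and reaches 23 mm inwards from the outer face
- paste: the pad of red ink paste in the base tray, 70 x 106 mm, its upper face 12 mm above the shelf and 8 mm above this origin (centre of the pad's underside). Not to be touched
- seal1: square seal of amber resin, 24 x 24 mm, standing 60 mm tall on the shelf; origin at the centre of its underside, z up. Bystander, loose, easily toppled. It stands beside the case, its axis 100 to 140 mm to the left or right of the case's centre
- seal2: square seal of amber resin, 24 x 24 mm, standing 60 mm tall on the shelf; origin at the centre of its underside, z up. Bystander, loose, easily toppled. It stands beside the case, its axis 100 to 140 mm to the left or right of the case's centre
- seal3: square seal of amber resin, 24 x 24 mm, standing 60 mm tall on the shelf; origin at the centre of its underside, z up. Bystander, loose, easily toppled. It stands beside the case, its axis 100 to 140 mm to the left or right of the case's centre
- grinding_stone: smooth grey round grinding stone, 72 mm in diameter, 20 mm high, lying on the shelf; origin at the centre of its underside, z up. Bystander, loose, its centre 100 to 140 mm to the left or right of the case's centre
Not all that is in view belongs to the job. Several things have the shape of the pad_case; the one meant has the colours described above.

How it is judged:
By the outcome, as a careful person would: the job done as asked, in the order asked, and still so for the second after the job is handed in, with the robot touching nothing.
It also fails if it takes over 35 s, if anything falls off the work surface, if the arm or the gripper's body presses on something with over 40 N, if the wrist force passes 120 N, or if a joint passes its speed limit or range.

### The arm

A 6-joint arm with a two-finger parallel gripper is mounted at the origin on the work surface. World frame = base frame: x ahead of the robot, y to its left, z up, the work surface at z = 0. Lengths are in m, angles in rad, forces in N, time in s.
With the tool pointing down it reaches from about 0.35 to 0.85 m from the base axis. Payload 8.1 kg.
Tool frame: the origin (TCP) lies at the centre of the arm's flange, where the gripper is bolted on; the fingertips stand 186 mm ahead of it and the grasp point (between the pads) lies 167 mm ahead of it; z points along the fingers, y is the line along which they close (so a half turn about z gives the same grasp; the last joint's range is limited). The gripper opens to 93 mm and grips with 3 to 60 N. Pads are 15 mm wide; open, the fingers measure 128 mm over their backs; the gripper's body (75 mm by 188 mm) begins 65 mm behind the grasp point.
Start: joints at [1.2, 0.13, 1.488, -0, 1.523, -0.085], TCP at [0.169, 0.576, 0.405] pointing down, gripper open.
Joint ranges: [-2.96, 2.96], [-0.89, 2.26], [0.02, 2.5], [-1.34, 4.48], [0, 2.73], [-2.66, 2.66]. Speed limits (rad/s): [2.39, 2.39, 2.79, 3.14, 3.14, 3.14].

### API

Orientations are given as a rotation vector (axis times angle).
In Python, from plant import robot gives the robot as it stands.
- The arm moves only by the tool apply_moves, never from a script. Its argument "series" is a list of rows, each a list of 2 entries, a list of its own where there are three numbers: the shift along the tool's x, y, z in mm, then the turn, a rotation vector about the tool's x, y, z in rad. A call has 1 to 12 rows; each row shifts and turns the commanded pose from where the row before left it, along the tool's axes as they then stand; what a row does not reach is not made up. A row lasts 1/12 s, in which the tool goes at most 41.7 mm and 7.16 degrees, less where a joint would pass 70% of its speed; a pose out of reach is approached as far as the arm can. A call is refused whole if a number of a shift passes 41.7 or a number of a turn 0.125, either way. A call with a gripper value outside its range is refused whole. "claw" is the opening, from 0 (shut) to 1 (fully open), set as the call begins (left out, the last holds). The fingers move at their own pace and stop on an object; "newtons" is the grip in N (left out, the last holds). Time passes only in rows, so rows that do not move let the fingers close. It gives the time, the measured TCP pose, the force, the opening and the grip force at its end, in the units of the state.
- robot.read_state(): the state, without advancing time (a new reading comes with each control period).
- robot.read_camera(name): name is "side" or "top" or "wrist"; returns (picture, depth): 420x560x3 uint8, blue, green, red; 420x560 float32, m along the optical axis (not along the pixel's ray), 0 where there is no reading.
- robot.calibration(name): a dict with "fx", "fy", "cx", "cy" (pixels), "D" ([k1, k2, p1, p2, k3] as OpenCV has them; the pictures are not rectified), "extrinsics" (4x4, takes a point from world to camera coordinates). Camera axes: x right, y down, z forward; pixel columns grow to the right and rows downward; lengths in m; the calibration is good to about 2 mm. A picture is of the moment at which its call begins: read the wrist's pose just before it. calibration takes no time and is no camera call; for the wrist camera it gives the pose at the moment of the call.
- robot.close_job(): hands the job in; it is judged then, once.
The state is a dict: "t": time; "q": joint angles; "dq": joint speeds; "joint_torque": joint torques, N m; "tool_pos": TCP position; "orientation": TCP orientation; "force": force on the tool from outside, world axes, zero at the start; "wrist_torque": the same for the moment, N m; "opening": finger opening in m; "gripper_force": force on a finger pad.
Only numpy, scipy, OpenCV 4.12 (cv2) and the standard library are available. Lean on these libraries where they do the work, as an engineer would, in place of code of your own. Each camera call takes 0.05 s, during which the arm holds its last target. There are 200 camera calls.

## Working session

There is one attempt and no reset: what is moved stays moved. The work goes in short steps, Python scripts to look and compute and a tool call to move; the robot and the scene stay as the last step left them, time stands still between calls to the robot, and variables do not carry over. Pictures are saved under pics/ and viewed, at most 10 in all, crops included, and the job is handed in when it is done.

Besides the shell and the picture viewer there is one more tool, called after "Emit:" by a JSON object that holds its "fn" and its "kwargs". apply_moves: Moves the arm, as the interface text tells. Its arguments: {"type":"object","properties":{"series":{"type":"array"},"claw":{"type":"number"},"newtons":{"type":"number"}},"required":["series"]}

```bash
mkdir -p pics
cat > h.py <<'E'
import numpy as np,cv2
from plant import robot
def grab(n):
    c=robot.calibration(n); im,d=robot.read_camera(n); return c,im,d
def world(c,d):
    v,u=np.mgrid[0:420,0:560].astype(np.float32)
    K=np.array([[c['fx'],0,c['cx']],[0,c['fy'],c['cy']],[0,0,1]])
    p=cv2.undistortPoints(np.stack([u.ravel(),v.ravel()],1)[:,None],K,np.array(c['D'],float))[:,0]
    P=np.c_[p*d.reshape(-1,1),d.ravel()]
    E=np.array(c['extrinsics']); return ((P-E[:3,3])@E[:3,:3]).reshape(420,560,3)
E
python3 - <<'E'
from h import *
o=[]
for n in('top','side'):
    c,im,d=grab(n); np.savez(n+'.npz',im=im,d=d,w=world(c,d)); cv2.imwrite(f'pics/{n}0.png',im)
print(robot.read_state())
E
```

```text
{'t': 0.1, 'q': array([ 1.19962053e+00,  1.31086185e-01,  1.48912626e+00, -2.68032176e-05,
        1.52300835e+00, -8.53690734e-02]), 'dq': array([ 0.00123082, -0.00039247, -0.00288143, -0.00015444, -0.00057833,
        0.00052508]), 'joint_torque': array([ 1.01137637e-03, -5.61342931e+01, -4.93096232e+01,  7.69779319e-02,
        2.92220281e-02, -7.55425162e-07]), 'tool_pos': array([0.1690534 , 0.57548781, 0.40381601]), 'orientation': array([-4.47366783e-01, -3.10922982e+00,  2.50037936e-03]), 'force': array([ 0.63867302, -0.75744286,  0.70838603]), 'wrist_torque': array([ 0.02712926,  0.02398181, -0.00569747]), 'gripper_force': 0.0, 'opening': 0.09305463351434576}
```

View pics/top0.png

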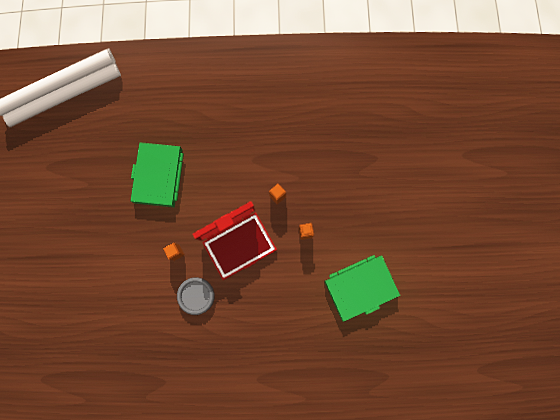

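View pics/side0.png

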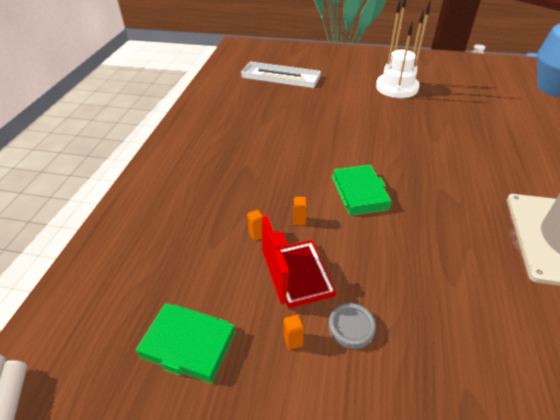

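Candidates in the top view are the green shut cases at (157,175) and (362,289), and the open red one at (238,240). Only the red one, with its lid up and paste showing, fits the description. The three orange seals are at (277,192), (306,230) and (172,251), and the stone is at (195,296).

Run:
```python
from h import *
for n in('top','side'):
    z=np.load(n+'.npz'); im,d,w=z['im'],z['d'],z['w']
    hsv=cv2.cvtColor(im,cv2.COLOR_BGR2HSV); H,S,V=[hsv[...,i].astype(int) for i in range(3)]
    red=((H<4)|(H>176))&(S>200)&(d>0)
    print(n,'table z',np.median(w[300:320,240:300,2]))
    def comps(m,name,mn):
        k,l,s,c=cv2.connectedComponentsWithStats(m.astype(np.uint8))
        for i in range(1,k):
            if s[i,4]>mn:
                p=w[l==i]; t=p[p[:,2]>np.percentile(p[:,2],80)-.006]
                print(name,s[i],'mean',p.mean(0).round(3),'top part mean',t.mean(0).round(3),'min',p.min(0).round(3),'max',p.max(0).round(3))
    comps(red,'red',60)
    comps((H>7)&(H<16)&(S>200)&(V>150)&(d>0),'amber',60)
    comps((S<60)&(V>70)&(V<190)&(w[...,2]>.008)&(w[...,2]<.03),'grey',80)
    P=w[red]; 
    hi=P[(P[:,2]>.05)]; 
    if len(hi):
        r=cv2.minAreaRect((hi[:,:2]*1000).astype(np.float32)); print('lid >50mm rect',r, 'zmax',np.percentile(hi[:,2],[50,98]))
    lo=P[(P[:,2]<.035)]
    # tray: white rim + red low
    if n=='top':
        m=((S<60)&(V>180)).astype(np.uint8); m[:190]=0;m[290:]=0;m[:,:195]=0;m[:,285:]=0
        q=w[m>0]; r=cv2.minAreaRect((q[:,:2]*1000).astype(np.float32)); print('rim',r,np.median(q[:,2]),cv2.boxPoints(r))
        cv2.imwrite('pics/crop.png',cv2.resize(im[180:320,150:330],None,fx=4,fy=4,interpolation=cv2.INTER_CUBIC))
    np.save(n+'_red.npy',P)
```

```text
top table z 0.0005540679932042427
red [ 193  201   84   79 1045] mean [0.525 0.188 0.059] top part mean [0.534 0.192 0.106] min [ 0.432  0.1   -0.004] max [0.586 0.264 0.114]
red [ 209  219   61   54 1704] mean [0.497 0.171 0.013] top part mean [0.497 0.171 0.013] min [0.446 0.113 0.006] max [0.548 0.231 0.018]
amber [269 184  17  16 139] mean [0.595 0.095 0.055] top part mean [0.593 0.095 0.059] min [ 0.579  0.079 -0.001] max [0.62  0.111 0.063]
amber [299 223  15  14 153] mean [0.521 0.042 0.055] top part mean [0.519 0.043 0.059] min [ 0.508  0.028 -0.003] max [0.539 0.055 0.065]
amber [163 243  16  16 154] mean [0.487 0.297 0.057] top part mean [0.487 0.296 0.059] min [ 0.473  0.283 -0.002] max [0.501 0.322 0.065]
grey [  7  66 114  61 616] mean [0.812 0.535 0.021] top part mean [0.811 0.537 0.024] min [0.759 0.418 0.008] max [0.881 0.659 0.03 ]
grey [ 177  278   37   37 1023] mean [0.401 0.259 0.016] top part mean [0.401 0.259 0.018] min [0.367 0.223 0.009] max [0.436 0.293 0.026]
lid >50mm rect ((530.7800903320312, 190.1731719970703), (22.56395149230957, 118.74597930908203), 28.
[... 716 characters left out ...]
0.103]
amber [283 314  21  36 602] mean [0.487 0.302 0.036] top part mean [0.487 0.3   0.057] min [ 0.472  0.248 -0.004] max [0.51  0.313 0.062]
grey [542 219  18  34 192] mean [0.065 0.02  0.022] top part mean [0.066 0.017 0.025] min [ 0.053 -0.022  0.013] max [0.071 0.046 0.03 ]
grey [ 329  303   47   45 1637] mean [0.402 0.261 0.015] top part mean [0.402 0.261 0.016] min [0.367 0.223 0.008] max [0.438 0.295 0.021]
grey [  8 362  19  58 331] mean [0.845 0.456 0.018] top part mean [0.845 0.456 0.02 ] min [0.829 0.418 0.008] max [0.862 0.49  0.025]
lid >50mm rect ((532.5833740234375, 192.97030639648438), (25.94795799255371, 118.23822784423828), 27.58636474609375) zmax [0.09749337 0.10849184]
```

View pics/crop.png

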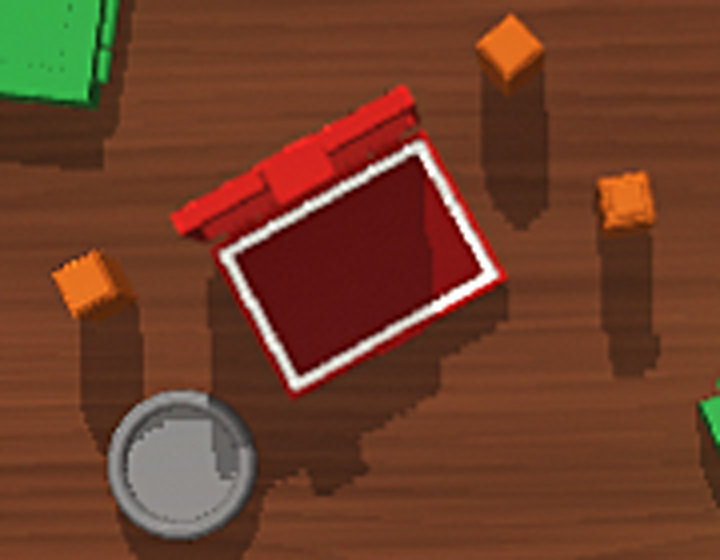

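The crop confirms the red open case: clasp at crop (300,170) on top of the near-upright lid, paste facing the robot. Next I refine the pose and lid angle, and work out the hover move.

```bash
cat >> h.py <<'E'
from scipy.spatial.transform import Rotation as Ro
def go(C,yaw,rel,tip=0.186):
    """print tool-frame shift (mm) and yaw turn to put fingertip centre at case-frame rel"""
    s=robot.read_state(); R=Ro.from_rotvec(s['orientation']).as_matrix(); p=np.array(s['tool_pos'])
    ex=np.array([np.cos(yaw),np.sin(yaw),0]); ey=np.array([-ex[1],ex[0],0])
    T=np.array([C[0],C[1],tip])+rel[0]*ex+rel[1]*ey+rel[2]*np.array([0,0,1])
    zt=np.array([0,0,-1.]); best=[]
    for sg in(1,-1):
        Y=sg*ey; Rt=np.c_[np.cross(Y,zt),Y,zt]
        best.append((R.T@Rt,sg))
    for M,sg in best: print(sg,'turn',Ro.from_matrix(M).as_rotvec().round(3))
    print('shift mm',(R.T@(T-p)*1000).round(1),'tip rel now',[round(float(a),4) for a in ((p+R[:,2]*tip-[*C,0])@np.c_[ex,ey,[0,0,1]])],'F',s['force'].round(2),'t',s['t'])
E
python3 - <<'E'
from h import *
z=np.load('top.npz'); im,d,w=z['im'],z['d'],z['w']
hsv=cv2.cvtColor(im,cv2.COLOR_BGR2HSV); H,S,V=[hsv[...,i].astype(int) for i in range(3)]
red=(((H<4)|(H>176))&(S>200)&(d>0)).astype(np.uint8)
k,l,s,c=cv2.connectedComponentsWithStats(red)
for i in range(1,k):
    if s[i,4]>1500:
        q=w[l==i]; r=cv2.minAreaRect((q[:,:2]*1000).astype(np.float32)); print('paste',r,np.median(q[:,2]))
        print(w[(l==i)][:, :2].mean(0))
C=np.array([.497,.171]); yaw=np.radians(28)
ex=np.array([np.cos(yaw),np.sin(yaw)]); ey=np.array([-ex[1],ex[0]])
for n in('top','side'):
    P=np.load(n+'_red.npy'); a=(P[:,:2]-C)@ex; b=(P[:,:2]-C)@ey
    for z0,z1 in((.02,.04),(.04,.06),(.06,.08),(.08,.095),(.095,.103),(.103,.12)):
        m=(P[:,2]>z0)&(P[:,2]<z1)&(abs(b)<.07)&(abs(b)>.018)
        if m.sum()>5: print(n,z0,m.sum(),'x',np.percentile(a[m],[5,50,95]).round(4),'y',np.percentile(b[m],[2,98]).round(4))
go(C,yaw,(.10,0,.15)); print(robot.read_state()['q'])
E
```

```text
paste ((496.5703430175781, 171.5270233154297), (66.8549575805664, 101.43354034423828), 27.894638061523438) 0.012500778180612397
[0.49663402 0.17138386]
top 0.02 198 x [0.0421 0.0479 0.0517] y [-0.0542  0.0578]
top 0.095 100 x [0.0403 0.0449 0.0497] y [-0.0568  0.0559]
top 0.103 164 x [0.0402 0.0446 0.049 ] y [-0.0564  0.0593]
side 0.02 94 x [0.0465 0.0544 0.0551] y [-0.0463  0.061 ]
side 0.04 147 x [0.0467 0.0538 0.0547] y [-0.0449  0.061 ]
side 0.06 161 x [0.0446 0.0527 0.0536] y [-0.0443  0.0612]
side 0.08 134 x [0.0441 0.0517 0.0527] y [-0.046   0.0607]
side 0.095 253 x [0.0419 0.0473 0.0514] y [-0.0536  0.0604]
side 0.103 50 x [0.0424 0.0471 0.0509] y [-0.0551  0.0598]
1 turn [-0.001 -0.001 -0.774]
-1 turn [-1.000e-03  2.000e-03  2.367e+00]
shift mm [-500.2 -225.6   68.1] tip rel now [-0.0999, 0.5109, 0.2178] F [ 0.64 -0.76  0.71] t 0.1
[ 1.19962053e+00  1.31086185e-01  1.48912626e+00 -2.68032176e-05
  1.52300835e+00 -8.53690734e-02]
```

Emit:
{"fn": "apply_moves", "kwargs": {"series": [[[-33, -15, 0], [0, 0, 0]], [[-33, -15, 0], [0, 0, 0]], [[-33, -15, 0], [0, 0, 0]], [[-33, -15, 0], [0, 0, 0]], [[-33, -15, 0], [0, 0, 0]], [[-33, -15, 0], [0, 0, 0]], [[-33, -15, 0], [0, 0, 0]], [[-33, -15, 0], [0, 0, 0]], [[-33, -15, 0], [0, 0, 0]], [[-33, -15, 0], [0, 0, 0]], [[-33, -15, 0], [0, 0, 0]], [[-33, -15, 0], [0, 0, 0]]], "claw": 0, "newtons": 10}}

```text
t: 1.1
tool_pos: [0.4993, 0.2898, 0.4043]
orientation: [-0.447, -3.109, 0.0]
force: [0.8, -0.4, 0.8]
opening: 0.0177
gripper_force: 0.0
```

Emit:
{"fn": "apply_moves", "kwargs": {"series": [[[0, 0, 0], [0, 0, -0.11]], [[0, 0, 0], [0, 0, -0.11]], [[0, 0, 0], [0, 0, -0.11]], [[0, 0, 0], [0, 0, -0.11]], [[0, 0, 0], [0, 0, -0.11]], [[0, 0, 0], [0, 0, -0.11]], [[0, 0, 0], [0, 0, -0.115]], [[0, 0, 0], [0, 0, 0]], [[0, 0, 0], [0, 0, 0]]]}}

```text
t: 1.85
tool_pos: [0.4982, 0.2913, 0.4043]
orientation: [0.755, -3.049, 0.0]
force: [-0.2, -0.6, 0.0]
opening: 0.0007
gripper_force: 0.0
```

Run:
```python
from h import *
C=np.array([.4966,.1714]); yaw=.488
go(C,yaw,(.10,0,.15)); print(robot.read_state()['opening'])
c,im,d=grab('wrist'); cv2.imwrite('pics/w1.png',im)
```

```text
1 turn [ 0.    -0.001 -0.002]
-1 turn [-1.000e-03 -0.000e+00  3.139e+00]
shift mm [ -42.6 -105.    68.3] tip rel now [0.0575, 0.1051, 0.2183] F [-0.21 -0.64  0.02] t 1.85
0.0006895423189210213
```

View pics/w1.png

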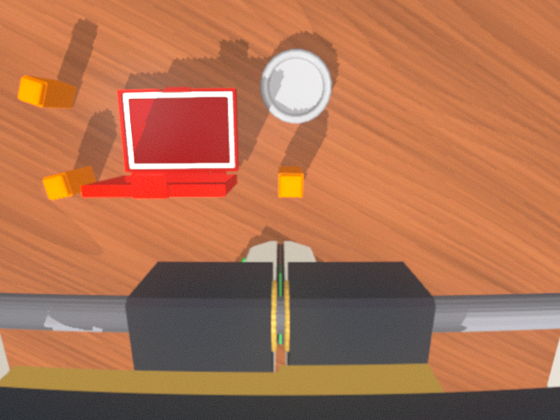

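The wrist view shows the case at (180,130) aligned with the image axes, so the yaw is right. The lid edge runs along (160,187). I'll move in behind the lid and measure once more.

Emit:
{"fn": "apply_moves", "kwargs": {"series": [[[-21, -35, 0], [0, 0, 0]], [[-22, -35, 0], [0, 0, 0]], [[0, -35, 0], [0, 0, 0]], [[0, 0, 30], [0, 0, 0]], [[0, 0, 30], [0, 0, 0]], [[0, 0, 0], [0, 0, 0]], [[0, 0, 0], [0, 0, 0]]]}}

```text
t: 2.48
tool_pos: [0.5848, 0.2185, 0.3426]
orientation: [0.756, -3.044, 0.0]
force: [0.8, 1.4, 0.5]
opening: 0.0007
gripper_force: 0.0
```

Run:
```python
from h import *
C=np.array([.4966,.1714]); yaw=.488
go(C,yaw,(.075,0,.092))
c,im,d=grab('wrist'); w=world(c,d)
hsv=cv2.cvtColor(im,cv2.COLOR_BGR2HSV); H,S,V=[hsv[...,i].astype(int) for i in range(3)]
red=((H<4)|(H>176))&(S>200)&(d>0); P=w[red]
ex=np.array([np.cos(yaw),np.sin(yaw)]); ey=np.array([-ex[1],ex[0]]); a=(P[:,:2]-C)@ex; b=(P[:,:2]-C)@ey
for z0,z1 in((.008,.014),(.014,.02),(.02,.05),(.05,.08),(.08,.095),(.095,.1),(.1,.105),(.105,.12)):
    m=(P[:,2]>z0)&(P[:,2]<z1)
    if m.sum()>5: print(z0,m.sum(),'x',np.percentile(a[m],[2,50,98]).round(4),'y',np.percentile(b[m],[2,98]).round(4))
```

```text
1 turn [ 0.001 -0.005 -0.001]
-1 turn [-8.00e-03 -2.00e-03  3.14e+00]
shift mm [24.7 -0.4 64.7] tip rel now [0.0991, 0.0005, 0.1566] F [0.78 1.38 0.52] t 2.4833
0.008 86 x [-0.043  -0.0419 -0.005 ] y [-0.026   0.0505]
0.014 246 x [-0.0412 -0.0394  0.0422] y [-0.0564  0.0592]
0.02 26 x [0.0417 0.043  0.0434] y [-0.0004  0.0462]
0.1 344 x [0.0419 0.0487 0.0502] y [-0.0588  0.0589]
0.105 437 x [0.0285 0.0437 0.0497] y [-0.0502  0.0179]
```

Emit:
{"fn": "apply_moves", "kwargs": {"series": [[[0, 0, 31], [0, 0.004, 0]], [[0, 0, 31], [0, 0, 0]], [[0, 0, 0], [0, 0, 0]], [[10, 0, 0], [0, 0, 0]], [[10, 0, 0], [0, 0, 0]], [[10, 0, 0], [0, 0, 0]], [[6, 0, 0], [0, 0, 0]], [[0, 0, 0], [0, 0, 0]], [[0, 0, 0], [0, 0, 0]]]}}

```text
t: 3.28
tool_pos: [0.5543, 0.2022, 0.2851]
orientation: [0.76, -3.047, 0.001]
force: [0.1, 0.7, 0.2]
opening: 0.0008
gripper_force: 0.0
```

```bash
python3 -c "
from h import *
go(np.array([.4966,.1714]),.488,(.0575,0,.0945))"
```

```text
1 turn [-0.001 -0.001  0.001]
-1 turn [ 2.00e-03 -1.00e-03 -3.14e+00]
shift mm [ 7.9 -0.2  4.6] tip rel now [0.0652, 0.0001, 0.0991] F [0.05 0.65 0.2 ] t 3.2833
```

Emit:
{"fn": "apply_moves", "kwargs": {"series": [[[0, 0, 4.6], [0, 0, 0]], [[4, 0, 0], [0, 0, 0]], [[4, 0, 0], [0, 0, 0]], [[4, 0, 0], [0, 0, 0]], [[4, 0, 0], [0, 0, 0]], [[4, 0, 0.4], [0, 0, 0]], [[4, 0, 0.4], [0, 0, 0]], [[4, 0, 0.7], [0, 0, 0]], [[4, 0, 0.8], [0, 0, 0]], [[4, 0, 1.2], [0, 0, 0]], [[3.6, 0, 1.2], [0, 0, 0]], [[0, 0, 0], [0, 0, 0]]]}}

```text
t: 4.28
tool_pos: [0.5181, 0.1829, 0.2733]
orientation: [0.759, -3.043, 0.002]
force: [-0.2, 0.1, 0.4]
opening: 0.0004
gripper_force: 0.0
```

```bash
cat > look.py <<'E'
from h import *
import sys
C=np.array([.4966,.1714]); yaw=.488
go(C,yaw,(.026,0,.090))
c,im,d=grab('side'); w=world(c,d); cv2.imwrite(f'pics/{sys.argv[1]}.png',cv2.resize(im[150:370,200:460],None,fx=3,fy=2.7))
hsv=cv2.cvtColor(im,cv2.COLOR_BGR2HSV); H,S,V=[hsv[...,i].astype(int) for i in range(3)]
P=w[((H<4)|(H>176))&(S>200)&(d>0)]
ex=np.array([np.cos(yaw),np.sin(yaw)]); ey=np.array([-ex[1],ex[0]]); a=(P[:,:2]-C)@ex; b=(P[:,:2]-C)@ey
for z0 in np.arange(.005,.11,.015):
    m=(P[:,2]>z0)&(P[:,2]<z0+.015)
    if m.sum()>5: print(round(z0,3),m.sum(),'x',np.percentile(a[m],[2,50,98]).round(4),'y',np.percentile(b[m],[2,98]).round(4))
E
python3 look.py s1
```

```text
1 turn [ 0.    -0.005  0.001]
-1 turn [ 0.008  0.    -3.14 ]
shift mm [-1.6 -0.1 -2.7] tip rel now [0.0235, 0.0001, 0.0873] F [-0.19  0.1   0.41] t 4.2833
0.005 782 x [-0.0405 -0.0121  0.037 ] y [-0.0279  0.0603]
0.02 280 x [0.04   0.0481 0.0512] y [-0.0546  0.06  ]
0.035 444 x [0.0321 0.0408 0.0459] y [-0.0552  0.0598]
0.05 408 x [0.0224 0.0322 0.0372] y [-0.0563  0.0602]
0.065 254 x [0.0113 0.0226 0.0275] y [0.0073 0.0601]
0.08 274 x [0.0012 0.0117 0.0186] y [0.0228 0.0601]
0.095 8 x [0.0081 0.0086 0.0104] y [0.0309 0.0505]
```

View pics/s1.png

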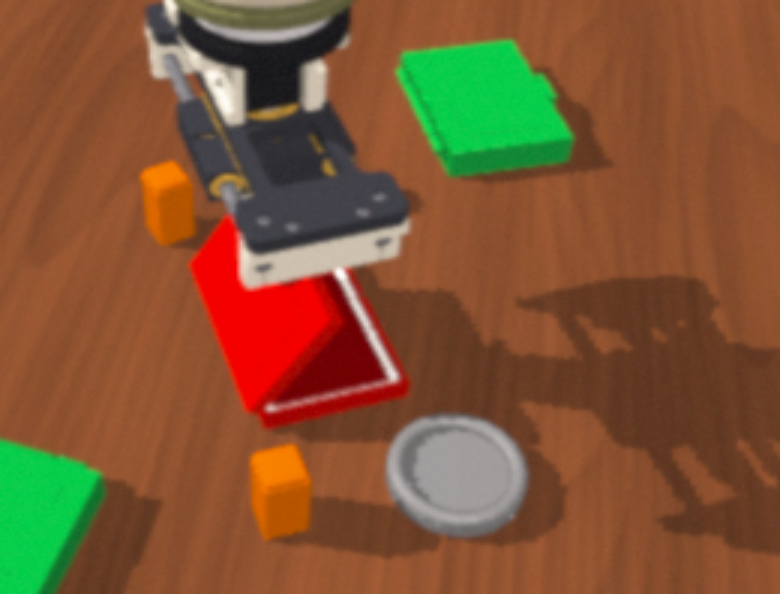

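The side view shows the lid at about 1.0 rad under the fingertips, at (290,300). The case and bystanders haven't moved, so I'll continue the arc.

Emit:
{"fn": "apply_moves", "kwargs": {"series": [[[5.6, 0, 2.7], [0, 0.005, 0]], [[5.5, 0, 3.0], [0, 0, 0]], [[5.3, 0, 3.4], [0, 0, 0]], [[5, 0, 3.7], [0, 0, 0]], [[4.8, 0, 4.1], [0, 0, 0]], [[4.4, 0, 4.4], [0, 0, 0]], [[4.1, 0, 4.7], [0, 0, 0]], [[3.8, 0, 4.9], [0, 0, 0]], [[3.5, 0, 5.2], [0, 0, 0]], [[3, 0, 5.4], [0, 0, 0]], [[2.5, 0, 5.0], [0, 0, 0]], [[0, 0, 0], [0, 0, 0]]]}}

```text
t: 5.33
tool_pos: [0.4755, 0.1604, 0.2261]
orientation: [0.758, -3.037, 0.003]
force: [-0.7, 1.1, -0.8]
opening: 0.0003
gripper_force: 0.0
```

```bash
python3 look.py s2
```

```text
1 turn [ 0.001 -0.011  0.001]
-1 turn [ 1.80e-02  1.00e-03 -3.14e+00]
shift mm [-49.2  -0.2 -50.4] tip rel now [-0.0259, 0.0003, 0.0402] F [-0.72  1.13 -0.77] t 5.3333
0.005 354 x [-0.0394  0.03    0.0483] y [-0.0388  0.0607]
0.02 1994 x [-0.0154  0.0175  0.0438] y [-0.0557  0.0598]
0.035 520 x [-0.0371 -0.0169 -0.0024] y [-0.0534  0.0595]
```

View pics/s2.png

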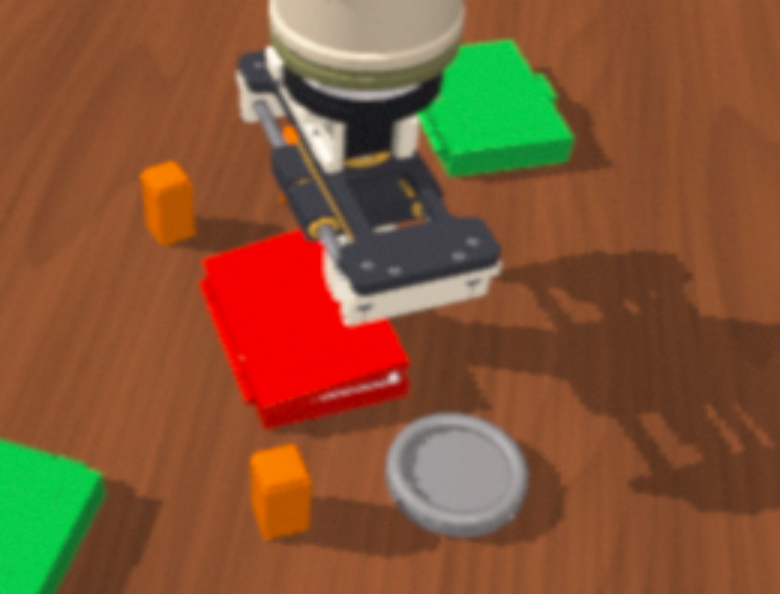

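The lid is nearly shut, at about 0.18 rad, with the gap visible at (350,388). The case hasn't moved. Now I press down gently.

Emit:
{"fn": "apply_moves", "kwargs": {"series": [[[1, 0, 1.5], [0, 0.01, 0]], [[1, 0, 1.5], [0, 0, 0]], [[1, 0, 1.5], [0, 0, 0]], [[1, 0, 1.5], [0, 0, 0]], [[0, 0, 1], [0, 0, 0]], [[0, 0, 1], [0, 0, 0]], [[0, 0, 0], [0, 0, 0]]]}}

```text
t: 5.97
tool_pos: [0.4727, 0.1588, 0.2195]
orientation: [0.756, -3.03, 0.007]
force: [-0.1, -0.3, -0.3]
opening: 0.0005
gripper_force: 0.0
```

Emit:
{"fn": "apply_moves", "kwargs": {"series": [[[0, 0, 1], [0, 0, 0]], [[0, 0, 1], [0, 0, 0]], [[0, 0, 1], [0, 0, 0]], [[0, 0, 0], [0, 0, 0]]]}}

```text
t: 6.3
tool_pos: [0.4728, 0.1588, 0.217]
orientation: [0.756, -3.03, 0.007]
force: [-1.6, -1.2, 3.3]
opening: -0.0002
gripper_force: 1.7
```

```bash
python3 -c "
from h import *
go(np.array([.4966,.1714]),.488,(-.030,0,.026))"
```

```text
1 turn [-0.    -0.019  0.001]
-1 turn [ 0.03 -0.   -3.14]
shift mm [3. 0. 5.] tip rel now [-0.0305, -0.0001, 0.031] F [-1.6  -1.23  3.33] t 6.3
```

Emit:
{"fn": "apply_moves", "kwargs": {"series": [[[0, 0, 0.8], [0, 0, 0]], [[0, 0, 0.8], [0, 0, 0]], [[0, 0, 0], [0, 0, 0]]]}}

```text
t: 6.55
tool_pos: [0.4727, 0.1587, 0.2151]
orientation: [0.756, -3.03, 0.007]
force: [-2.1, -1.5, 2.2]
opening: 0.0005
gripper_force: 1.3
```

Emit:
{"fn": "apply_moves", "kwargs": {"series": [[[0, 0, 0.8], [0, 0, 0]], [[0, 0, 0.8], [0, 0, 0]], [[0, 0, 0], [0, 0, 0]]]}}

```text
t: 6.8
tool_pos: [0.4727, 0.1588, 0.2132]
orientation: [0.756, -3.03, 0.007]
force: [-0.8, -0.4, 0.1]
opening: 0.0
gripper_force: 0.0
```

Emit:
{"fn": "apply_moves", "kwargs": {"series": [[[0, 0, 0.8], [0, 0, 0]], [[0, 0, 0.8], [0, 0, 0]], [[0, 0, 0], [0, 0, 0]]]}}

```text
t: 7.05
tool_pos: [0.4728, 0.1588, 0.2122]
orientation: [0.756, -3.03, 0.007]
force: [-2.6, -1.1, 4.4]
opening: 0.0005
gripper_force: 2.5
```

Emit:
{"fn": "apply_moves", "kwargs": {"series": [[[0, 0, 0.8], [0, 0, 0]], [[0, 0, 0.6], [0, 0, 0]], [[0, 0, 0], [0, 0, 0]]]}}

```text
t: 7.3
tool_pos: [0.4729, 0.1588, 0.2117]
orientation: [0.756, -3.03, 0.007]
force: [-7.0, -2.8, 14.7]
opening: 0.0005
gripper_force: 7.4
```

It's on a hard stop at 14.7 N, so it should be latched. I'll lift off and check.

Emit:
{"fn": "apply_moves", "kwargs": {"series": [[[0, 0, -2], [0, 0, 0]], [[0, 0, -8], [0, 0, 0]], [[0, 0, -25], [0, 0, 0]], [[0, 0, -35], [0, 0, 0]], [[0, 0, -35], [0, 0, 0]], [[-30, 0, -20], [0, 0, 0]], [[-40, 0, 0], [0, 0, 0]], [[-40, 0, 0], [0, 0, 0]], [[0, 0, 0], [0, 0, 0]], [[0, 0, 0], [0, 0, 0]]]}}

```text
t: 8.13
tool_pos: [0.5727, 0.2122, 0.3312]
orientation: [0.756, -3.026, 0.007]
force: [-0.3, -0.3, 0.2]
opening: 0.0005
gripper_force: 0.0
```

```bash
python3 look.py s3
python3 - <<'E'
from h import *
c,im,d=grab('wrist'); w=world(c,d)
hsv=cv2.cvtColor(im,cv2.COLOR_BGR2HSV); H,S,V=[hsv[...,i].astype(int) for i in range(3)]
P=w[((H<4)|(H>176))&(S>200)&(d>0)]; yaw=.488
R=np.array([[np.cos(yaw),np.sin(yaw)],[-np.sin(yaw),np.cos(yaw)]]); a=(P[:,:2]-[.4966,.1714])@R.T
for x in np.arange(-.05,.06,.015):
    m=(abs(a[:,0]-x)<.005)&(abs(a[:,1])<.05); 
    if m.sum()>5: print(round(x,3),m.sum(),np.median(P[m,2]).round(4))
print('ext',np.percentile(a,[1,99],axis=0))
E
```

```text
1 turn [ 0.001 -0.023  0.002]
-1 turn [ 3.500e-02  1.000e-03 -3.139e+00]
shift mm [59.1 -0.2 56.5] tip rel now [0.0821, 0.0005, 0.1452] F [-0.34 -0.3   0.23] t 8.1333
0.005 413 x [-0.0389  0.0316  0.0487] y [-0.0394  0.0606]
0.02 2887 x [-0.0403  0.002   0.0423] y [-0.0559  0.0595]
-0.05 119 0.0265
-0.035 1755 0.0267
-0.02 1731 0.0271
-0.005 1654 0.0272
0.01 1625 0.0271
0.025 1607 0.027
0.04 1408 0.0263
ext [[-0.04402486 -0.05778334]
 [ 0.04655038  0.05863562]]
```

View pics/s3.png

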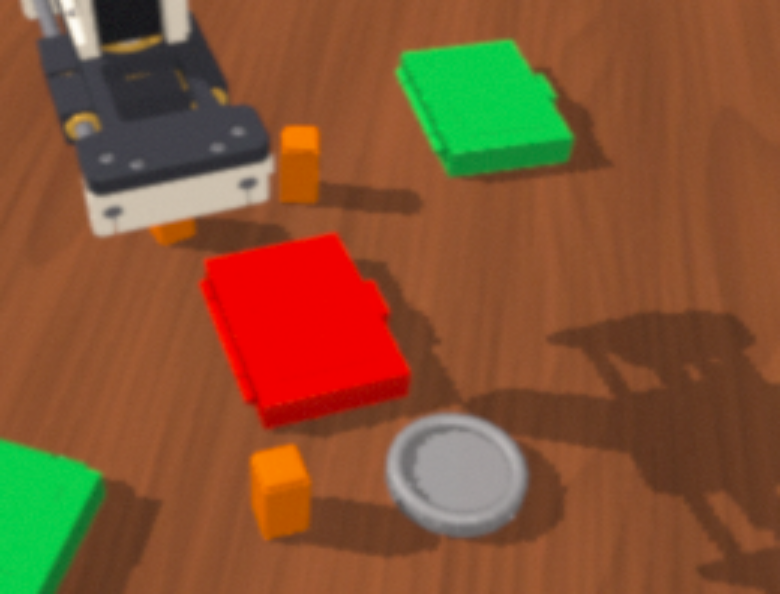

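The lid is shut flat, level to within 1 mm at about 26.7 mm, in line with the 26 mm shut height. The gap along the side at (340,400) is gone, the clasp at (375,300) is engaged, and the case, seals and stone are where they were.

```bash
python3 -c "
from plant import robot
print(robot.close_job())"
```

```text
the job is handed in; nothing more can be done
None
```

The red seal pad case is snapped shut and stayed shut after the fingers lifted off; the case, seals and stone were not visibly disturbed, and the job was handed in at about 8 s.

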